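Draw a chair rail up to its leg with a tapered drift

TASK

Take the red-handled tapered drift from the tool rack and push it down through the hole in the clamped leg, finding the offset hole in the rail's tenon underneath, until the taper beds firmly and has drawn the rail's shoulder tight against the leg. Let the drift do the pulling: do not touch the rail, and stop pushing as soon as the drift goes firm, without forcing it. Leave the drift standing in the joint and let go; leave the rack's other tools and the glue bottle where they are.

Things in the scene. Friction and masses are not known exactly. Their poses are not given: they have to be found in the camera images.
- drift: Round bright steel taper with a red turned handle, 146 mm long, 160 g. Origin at the tip's centre, +z along its axis to the handle. Steel 4 mm across at the tip (z 0), widening evenly to 17 mm at z 66; handle z 66 to 146, 27 mm across (29 at its lower collar), top rounded. It hangs upright in one rack place by its collar, all the handle above the rack.
- rack: The tool rack: a small plywood bridge, 70 mm (x) by 210 mm (y), top at 74 mm. Three 21 mm holes along its y axis at y -70, 0 and +70 mm, any of which may hold the drift. Fixed. Origin under its centre.
- leg: Jig with the clamped pale leg, all fixed. Origin on the bench straight below the drift hole; x runs along the rail away from the leg, z up. On a 12 mm plywood board the leg, 64 mm wide (x), lies along y from -110 to +60 mm, its top face 78 mm above the bench. The rail enters its +x side. Blue stops with black screws, up to 74 mm high, stand at its -x side.
- bore (a point): Centre of the mouth of the leg's drift hole, on its top face; axes as the leg's. The hole goes straight down: 16 mm across through the 18 mm thick top cheek, then the 18 mm high mortise with the rail's tenon, then 20 mm across through the lower cheek, 66 mm deep in all.
- rail (a joint): Gap between rail shoulder and leg, m: 0 is tight shut, more is farther out along the leg's +x; starts 0.0035 to 0.0055. The brown rail slides stiffly (4.5 N friction, no spring) and stays where it is put. As the taper sinks it pulls the rail in, at 4 to 11 N of push, then the push rises steeply: bedded, tip 45 to 60 mm below the leg's top. 15 N beds it, over 25 N is forcing; it then stays.
- rail_top (a point): Middle of the rail's top, 73 mm above the bench; rail 200 x 60 x 44 mm along the leg's x. Its tenon, 18.5 mm under the leg's top face, 17 mm thick, has a 14 mm vertical hole that stands out (leg +x) from the leg's hole by the gap plus 1.6 to 3.4 mm, differing from piece to piece; sideways the holes agree. The tip passes only where both holes overlap.
- awl: Bradawl with a pale wooden handle, thin spike; in the rack. Origin 14 mm under its tip, on its axis; handle as the drift's. A bystander.
- punch: Straight round punch with a black handle; in the rack. Origin 20 mm under its end, on its axis; handle as the drift's. A bystander.
- glue: White glue bottle with a red cap, 44 mm across, 110 mm high, standing between the rack and the jig. Origin under its centre. A bystander.

How it is judged:
By the outcome, as a careful person would: the job done as asked, in the order asked, and still so for the second after the job is handed in, with the robot touching nothing.
It also fails if it takes over 51 s, if anything falls off the work surface, if the arm or the gripper's body presses on something with over 40 N, if the wrist force passes 120 N, or if a joint passes its speed limit or range.

ROBOT

A 6-joint arm with a two-finger parallel gripper is mounted at the origin on the work surface. World frame = base frame: x ahead of the robot, y to its left, z up, the work surface at z = 0. Lengths are in m, angles in rad, forces in N, time in s.
With the tool pointing down it reaches from about 0.3 to 0.75 m from the base axis. Payload 8.5 kg.
Tool frame: the origin (TCP) lies midway between the tips of the shut fingers; the grasp point (between the pads) lies 19 mm behind it; z points along the fingers, y is the line along which they close (so a half turn about z gives the same grasp; the last joint's range is limited). The gripper opens to 85 mm and grips with 20 to 120 N. Pads are 22 mm wide; open, the fingers measure 114 mm over their backs; the gripper's body (76 mm by 85 mm) begins 54 mm behind the grasp point. The pads swing forward as they close: fully open they stand 13 mm farther back than shut.
Start: joints at [-1.386, 0.381, 1.297, -0, 1.464, -0.215], TCP at [0.214, -0.507, 0.231] pointing down, gripper open.
Joint ranges: [-3.11, 3.11], [-0.89, 2.33], [0.22, 2.48], [-1.42, 4.56], [0.17, 2.85], [-2.88, 2.88]. Speed limits (rad/s): [2.39, 2.39, 3.14, 3.14, 3.14, 3.14].

INTERFACE

Orientations are given as a rotation vector (axis times angle).
In Python, from rig import env, cams gives the robot as it stands.
- The arm moves only by the shell command python3 -m crank 'ROWS' [OPENING]. ROWS is JSON, a list of rows, each a list of 2 entries, a list of its own where there are three numbers: the shift along the tool's x, y, z as a fraction of full scale, then the turn, a rotation vector about the tool's x, y, z as a fraction of full scale. In form: [[[dx, dy, dz], [rx, ry, rz]], ...]. A call has 1 to 8 rows; each row shifts and turns the commanded pose from where the row before left it, along the tool's axes as they then stand; what a row does not reach is not made up. Full scale, the value 1, is 40 mm for a shift and 6 degrees for a turn. A row lasts 1/12 s, in which the tool goes at most 41.7 mm and 7.16 degrees, less where a joint would pass 70% of its speed; a pose out of reach is approached as far as the arm can. A call with a number of a shift or a turn outside -1 to 1 is refused whole. A call with a gripper value outside its range is refused whole. OPENING is the closure, from -1 (fully open) to 1 (shut), so that 0 is half open, set as the call begins (- or left out, the last holds). The fingers move at their own pace and stop on an object; the grip force is fixed at half the most. Time passes only in rows, so rows that do not move let the fingers close. It gives the time, the measured TCP pose, the force, the opening and the grip force at its end, in the units of the state.
- env.read_state(): the state, without advancing time (a new reading comes with each control period).
- cams.snapshot(name): name is "scene" or "top"; returns (picture, depth): 400x640x3 uint8, blue, green, red; 400x640 float32, m along the optical axis (not along the pixel's ray), 0 where there is no reading.
- cams.camera_model(name): a dict with "intrinsics" (3x3 intrinsics, pixels), "k1" (the pictures are not rectified: a ray, as slopes to the right and down, at radius r is drawn at 1 + k1 r^2 times it, then the intrinsics apply), "position" and "rotation" of the camera in the world. Camera axes: x right, y down, z forward; pixel columns grow to the right and rows downward; lengths in m; the calibration is good to about 2 mm. A picture is of the moment at which its call begins. camera_model takes no time and is no camera call.
- env.finish_job(): hands the job in; it is judged then, once.
Trained networks look in the newest picture that a camera, given by its name, has taken for a name from the list of things; names that differ only in an ending like _2 or _b are one class to them, and where a whole thing is asked for, a point or a joint stands for the part that bears it (a point fixed in the world has none). Each returns a list of dicts, best first, with "score" (0 to 1); they miss things now and then, are a little off and sometimes report something else, mostly with a low value. They report only what shows in the picture. A call takes as long as a camera call.
- cams.search_frame(camera, name): "bbox" ([left, top, width, height] as shares, 0 to 1, of the picture: columns of its width, rows of its height, round what is visible of it).
The state is a dict: "clock": time; "joint_positions": joint angles; "joint_vel": joint speeds; "joint_torque": joint torques, N m; "ee_pos": TCP position; "orientation": TCP orientation; "contact_force": force on the tool from outside, world axes, zero at the start; "moment": the same for the moment, N m; "grip_width": finger opening in m; "finger_force": force on a finger pad.
Only numpy, scipy, OpenCV 4.12 (cv2) and the standard library are available. Lean on these libraries where they do the work, as an engineer would, in place of code of your own. Each camera call takes 0.05 s, during which the arm holds its last target. There are 200 camera calls.

## Working session

There is one attempt and no reset: what is moved stays moved. The work goes in short steps, Python scripts to look and compute and a shell command to move; the robot and the scene stay as the last step left them, time stands still between calls to the robot, and variables do not carry over. Pictures are saved under pics/ and viewed, at most 10 in all, crops included, and the job is handed in when it is done.

```bash
mkdir -p pics; ls; cat > h.py <<'E'
import numpy as np, cv2
from rig import env, cams
from scipy.spatial.transform import Rotation as R
def snap(n,save=None):
    p,d=cams.snapshot(n)
    if save: cv2.imwrite('pics/'+save+'.png',p)
    return p,d
def ray(n,u,v):
    m=cams.camera_model(n);K=np.array(m['intrinsics'])
    k=m['k1']; q=cv2.undistortPoints(np.array([[[u,v]]],float),K,np.array([k,0,0,0.]))[0,0]
    Rm=np.array(m['rotation']); 
    if Rm.shape!=(3,3): Rm=R.from_rotvec(Rm).as_matrix()
    return np.array(m['position']),Rm@np.array([q[0],q[1],1.])
def at_z(n,u,v,z):
    o,r=ray(n,u,v); return o+r*(z-o[2])/r[2]
def at_d(n,u,v,d):
    o,r=ray(n,u,v); return o+r*d
E
python3 - <<'E'
from h import *
for n in ('scene','top'):
    snap(n,n+'0'); m=cams.camera_model(n); print(n,m)
    for t in ('drift','rack','leg','rail','glue','awl','punch'):
        print(t,[(round(r['score'],2),(np.array(r['bbox'])*[640,400,640,400]).round(1).tolist()) for r in cams.search_frame(n,t)[:3]])
s=env.read_state();print(s)
E
```

```text
pics
scene {'intrinsics': array([[446.14740806,   0.        , 316.95839543],
       [  0.        , 446.14740806, 204.06794821],
       [  0.        ,   0.        ,   1.        ]]), 'k1': -0.0931277777553501, 'position': array([1.19473938, 0.00968464, 0.79530519]), 'rotation': array([-1.83378328, -1.79384454,  0.66844768])}
drift [(0.69, [202.6, 180.2, 15.0, 33.1])]
rack [(0.62, [162.7, 195.7, 105.5, 52.5])]
leg [(0.9, [326.5, 164.6, 94.2, 136.2])]
rail [(0.85, [363.9, 199.9, 42.3, 91.7]), (0.27, [299.9, 147.8, 16.6, 42.8])]
glue [(0.93, [295.8, 150.6, 20.6, 37.6]), (0.64, [324.8, 164.4, 96.2, 135.9])]
awl [(0.9, [235.2, 187.8, 13.3, 29.1])]
punch [(0.83, [166.7, 179.2, 19.3, 31.3])]
top {'intrinsics': array([[476.27908883,   0.        , 310.68391354],
       [  0.        , 476.27908883, 198.58205978],
       [  0.        ,   0.        ,   1.        ]]), 'k1': -0.14292139677256105, 'position': array([0.4540245 , 0.03184956, 1.12872854]), 'rotation': array([-2.14450921,  2.16812265, -0.13416103])}
drift [(0.67, [411.7, 179.3, 17.1, 24.3])]
rack [(0.87, [365.4, 173.1, 98.8, 47.9])]
leg 
[... 206 characters left out ...]
'clock': 0.8, 'joint_positions': array([-1.38629475e+00,  3.80579112e-01,  1.29736551e+00,  2.26636209e-05,
        1.46362832e+00, -2.15309899e-01]), 'joint_vel': array([-0.00093016, -0.0004254 ,  0.00017195, -0.00126045,  0.00131154,
       -0.00054923]), 'joint_torque': array([-1.73675926e-03, -4.48296833e+01, -2.31455541e+01, -3.11595777e-04,
        5.74544101e-04,  1.85620974e-05]), 'ee_pos': array([ 0.21408055, -0.50661214,  0.23134527]), 'orientation': array([3.07900988e+00, 6.23840158e-01, 3.49143226e-05]), 'contact_force': array([-0.00841901, -0.02733414, -0.31709647]), 'moment': array([-0.00075256,  0.03154793,  0.00316942]), 'finger_force': 0.0, 'grip_width': 0.08506240927725374}
```

```bash
python3 - <<'E'
import cv2
a=cv2.imread('pics/top0.png')[100:300,210:476]; cv2.imwrite('pics/top0c.png',cv2.resize(a,(798,600),interpolation=cv2.INTER_CUBIC))
a=cv2.imread('pics/scene0.png')[130:310,160:430]; cv2.imwrite('pics/scene0c.png',cv2.resize(a,(800,533),interpolation=cv2.INTER_CUBIC))
E
```

```text
(no output)
```

View pics/top0c.png

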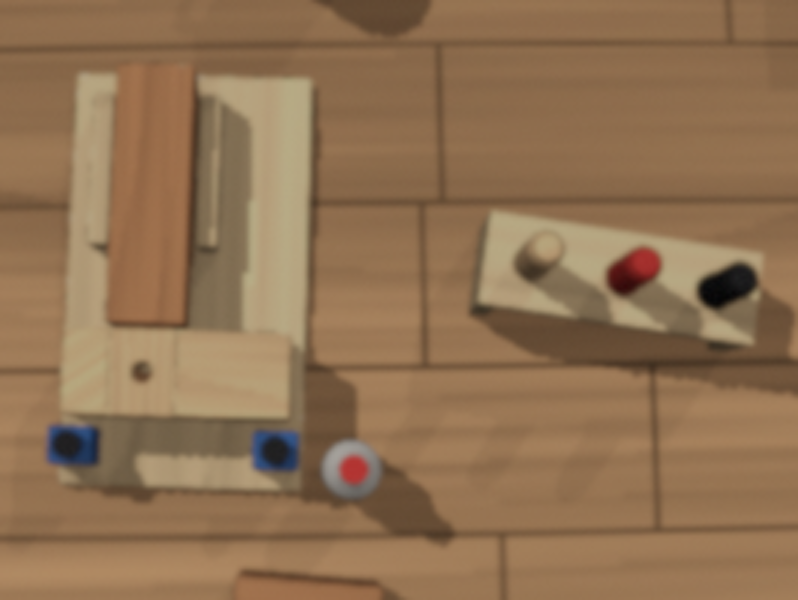

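View pics/scene0c.png

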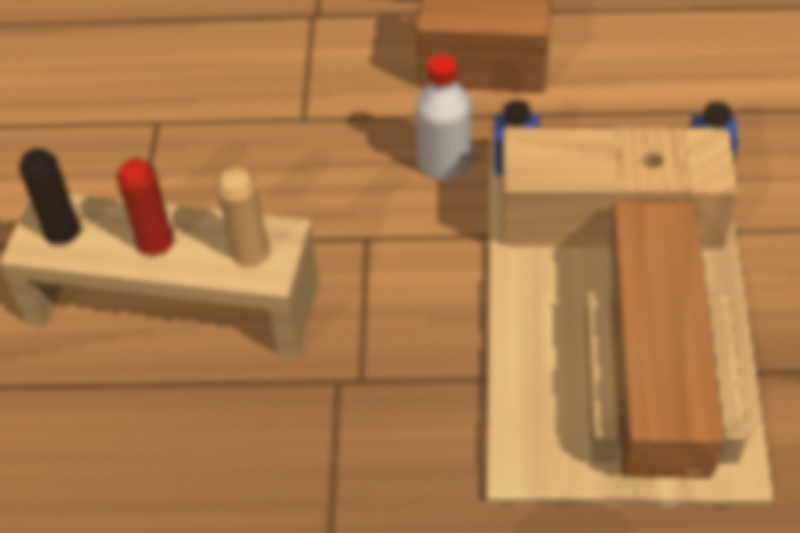

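Top: bore mouth ≈ (257, 223); drift is the middle rack tool at ≈ (420, 190), awl left, punch right, and the glue is at (327, 256). The scene view agrees: red handle ≈ (209, 197), bore ≈ (380, 184).

```bash
cat > m.py <<'E'
from h import *
from scipy.optimize import least_squares
def proj(n,P):
    m=cams.camera_model(n);Rm=R.from_rotvec(m['rotation']).as_matrix()
    t=-Rm.T@m['position']; return cv2.projectPoints(np.array(P,float),Rm.T,t,np.array(m['intrinsics']),np.array([m['k1'],0,0,0.]))[0][:,0]
def cen(pts):
    M=cv2.moments(cv2.convexHull(pts.astype(np.float32))); return np.array([M['m10'],M['m01']])/M['m00']
a=np.linspace(0,2*np.pi,24,endpoint=False);C=np.c_[np.cos(a),np.sin(a)]
def handle(x,y,z0=8):
    return np.vstack([np.c_[C*r+[x,y],np.full(24,z0/1e3+z)] for r,z in((.0145,.066),(.0145,.072),(.0135,.076),(.0135,.138),(.009,.145))])
E
cat > m1.py <<'E'
from m import *
obs={};hole={};D={}
for n,b,hb in (('top',(400,170,440,210),(245,212,270,235)),('scene',(195,172,225,220),(365,172,395,195))):
    p=cv2.imread(f'pics/{n}0.png').astype(int); _,D[n]=snap(n)
    mk=(p[...,2]>1.9*p[...,1])&(p[...,2]>1.9*p[...,0])&(p[...,2]>60)
    w=np.zeros(mk.shape,bool);w[b[1]:b[3],b[0]:b[2]]=1
    v,u=np.nonzero(mk&w);obs[n]=np.array([u.mean(),v.mean()]);print(n,'red',len(u),obs[n])
    g=p.sum(2)[hb[1]:hb[3],hb[0]:hb[2]].astype(float);bg=np.median(g);wt=np.clip(bg*.85-g,0,None)
    lab,l=cv2.connectedComponents((wt>0).astype(np.uint8))
    k=l[np.unravel_index(wt.argmax(),wt.shape)];wt*=(l==k)
    V,U=np.mgrid[hb[1]:hb[3],hb[0]:hb[2]];hole[n]=np.array([(U*wt).sum(),(V*wt).sum()])/wt.sum()
    print('hole',hole[n],(l==k).sum(),at_z(n,*hole[n],.078), 'depth near',at_d(n,*(hole[n]+[8,0]),D[n][int(hole[n][1]),int(hole[n][0])+8]))
for S in (('top',),('scene',),('top','scene')):
    r=least_squares(lambda q:np.hstack([cen(proj(n,handle(*q)))-obs[n] for n in S]),[.45,-.2],x_scale=.01)
    print(S,r.x,r.fun)
# joint xyz for hole
r=least_squares(lambda q:np.hstack([proj(n,[q])[0]-hole[n] for n in hole]),[.4,.15,.078],x_scale=.01);print('hole xyz',r.x,r.fun)
# directions from depth-free picks (top, crop px/3)
P=lambda x,y,z:at_z('top',210+(x+.5)/3-.5,100+(y+.5)/3-.5,z)
for nm,l in {'leg near edge':[(62,415,.078),(288,417,.078)],'leg far':[(64,332,.078),(290,336,.078)],'rail L':[(120,65,.073),(108,322,.073)],'rail R':[(194,65,.073),(186,325,.073)],'rack':[(490,211,.074),(762,253,.074),(752,345,.074),(478,304,.074)],'glue':[(353,470,.11)]}.items():
    q=np.array([P(*i) for i in l]);print(nm,q.round(4).tolist(), np.degrees(np.arctan2(*(q[1]-q[0])[[1,0]])) if len(q)>1 else '')
s=env.read_state();print(R.from_rotvec(s['orientation']).as_matrix().round(3))
E
python3 m1.py
```

```text
top red 150 [421.22666667 189.18      ]
hole [256.55084168 223.53324399] 48 [0.5318743  0.15253195 0.078     ] depth near [0.4540245  0.03184956 1.12872854]
scene red 378 [208.37830688 198.85978836]
hole [380.28479452 183.75054795] 28 [0.53106826 0.15424224 0.078     ] depth near [0.53222322 0.17166796 0.0787625 ]
('top',) [ 0.60005837 -0.20864206] [ 1.96456330e-06 -3.09023164e-07]
('scene',) [ 0.5940688  -0.20816822] [-5.73501467e-07 -8.29040005e-07]
('top', 'scene') [ 0.59763866 -0.20808338] [-0.20738013  1.1033711  -0.20053753  1.31846212]
hole xyz [0.53188871 0.15325663 0.07886698] [-0.37105108 -0.03203296 -0.36730985  0.01307119]
leg near edge [[0.5003, 0.2108, 0.078], [0.4974, 0.0441, 0.078]] -91.00722739430017
leg far [[0.5618, 0.2097, 0.078], [0.5571, 0.042, 0.078]] -91.60881252492763
rail L [[0.7671, 0.1702, 0.073], [0.5695, 0.1776, 0.073]] 177.8461014510762
rail R [[0.7662, 0.1134, 0.073], [0.5666, 0.1193, 0.073]] 178.3034687858968
rack [[0.6501, -0.1092, 0.074], [0.6163, -0.3162, 0.074], [0.5465, -0.3049, 0.074], [0.5798, -0.0982, 0.074]] -99.27896584478438
glue [[0.458, -0.002, 0.11]] 
[[ 0.921  0.389  0.   ]
 [ 0.389 -0.921  0.   ]
 [ 0.    -0.    -1.   ]]
```

```bash
python3 -m crank '[[[0.84,-0.225,0],[0,0,0]],[[0.84,-0.225,0],[0,0,0]],[[0.84,-0.225,0],[0,0,0]],[[0.84,-0.225,0],[0,0,0]],[[0.84,-0.225,0],[0,0,0]],[[0.84,-0.225,0],[0,0,0]],[[0.84,-0.225,0],[0,0,0]],[[0.84,-0.225,0],[0,0,0]]]' -1
python3 -m crank '[[[0.84,-0.225,0],[0,0,-0.9]],[[0,0,0],[0,0,-0.9]],[[0,0,0],[0,0,-0.9]],[[0,0,0],[0,0,-0.9]],[[0,0,0],[0,0,-0.9]],[[0,0,0],[0,0,-0.9]],[[0,0,0],[0,0,-0.9]],[[0,0,0],[0,0,-0.9]]]'
cat > g.py <<'E'
import sys
from h import *
s=env.read_state();T=R.from_rotvec(s['orientation']).as_matrix();p=np.array(s['ee_pos'])
print('t',round(s['clock'],2),'p',p.round(4),'tool x yaw',np.degrees(np.arctan2(T[1,0],T[0,0])).round(2),'z',T[:,2].round(4),'F',np.round(s['contact_force'],2),'M',np.round(s['moment'],3),'w',round(s['grip_width'],4),'gf',round(s['finger_force'],1))
if len(sys.argv)>3:
    g=np.array([float(a) for a in sys.argv[1:4]]);print('units',(T.T@(g-p)/.04).round(3))
    if len(sys.argv)>4: print('rz units',((np.degrees(np.arctan2(T[1,0],T[0,0]))-float(sys.argv[4]))/6).round(2))
E
python3 g.py .598 -.208 .231 80.7
```

```text
clock: 1.57
ee_pos: [0.4348, -0.3344, 0.2315]
orientation: [3.079, 0.624, 0.0]
contact_force: [0.0, -0.5, -0.2]
grip_width: 0.0853
finger_force: 0.0
clock: 2.23
ee_pos: [0.4611, -0.3143, 0.2313]
orientation: [-2.629, -1.72, 0.0]
contact_force: [-0.2, -0.2, -0.8]
grip_width: 0.0854
finger_force: 0.0
t 2.23 p [ 0.4611 -0.3143  0.2313] tool x yaw 66.38 z [-0. -0. -1.] F [-0.2  -0.21 -0.76] M [-0.002 -0.004  0.002] w 0.0854 gf 0.0
units [3.805 2.071 0.008]
rz units -2.39
```

```bash
python3 -m crank '[[[0.634,0.345,0],[0,0,0]],[[0.634,0.345,0],[0,0,0]],[[0.634,0.345,0],[0,0,0]],[[0.634,0.345,0],[0,0,0]],[[0.634,0.345,0],[0,0,0]],[[0.634,0.345,0],[0,0,-0.8]],[[0,0,0],[0,0,-0.8]],[[0,0,0],[0,0,-0.79]]]'
python3 -m crank '[[[0,0,0],[0,0,0]],[[0,0,0],[0,0,0]]]'
python3 g.py .598 -.208 .104 80.7
python3 - <<'E'
from h import *
p,d=snap('top','t1'); a=p[140:240,350:483]; cv2.imwrite('pics/t1c.png',cv2.resize(a,(665,500),interpolation=cv2.INTER_CUBIC))
E
```

```text
clock: 2.9
ee_pos: [0.5995, -0.2074, 0.2308]
orientation: [-2.392, -2.036, 0.0]
contact_force: [-1.1, -0.5, 0.5]
grip_width: 0.0854
finger_force: 0.0
clock: 3.07
ee_pos: [0.5984, -0.2087, 0.2312]
orientation: [-2.401, -2.026, 0.0]
contact_force: [-0.6, -0.4, 0.0]
grip_width: 0.0853
finger_force: 0.0
t 3.07 p [ 0.5984 -0.2087  0.2312] tool x yaw 80.31 z [-2.e-04  1.e-04 -1.e+00] F [-0.57 -0.38  0.01] M [-0.027 -0.028 -0.011] w 0.0853 gf 0.0
units [ 0.016 -0.012  3.18 ]
rz units -0.07
```

```bash
python3 -m crank '[[[0,0,0.4],[0,0,0]],[[0,0,0.4],[0,0,0]],[[0,0,0.4],[0,0,0]],[[0,0,0.4],[0,0,0]],[[0,0,0.4],[0,0,0]],[[0,0,0.4],[0,0,0]],[[0,0,0.4],[0,0,0]],[[0,0,0.38],[0,0,0]]]'
python3 -m crank '[[[0,0,0],[0,0,0]],[[0,0,0],[0,0,0]],[[0,0,0],[0,0,0]],[[0,0,0],[0,0,0]],[[0,0,0],[0,0,0]],[[0,0,0],[0,0,0]],[[0,0,0],[0,0,0]],[[0,0,0],[0,0,0]]]' 1
python3 -m crank '[[[0,0,0],[0,0,0]],[[0,0,0],[0,0,0]]]'
python3 g.py
```

```text
clock: 3.78
ee_pos: [0.5981, -0.2091, 0.1034]
orientation: [2.402, 2.025, 0.0]
contact_force: [0.6, -0.6, -1.1]
grip_width: 0.085
finger_force: 0.0
clock: 4.45
ee_pos: [0.5989, -0.209, 0.1053]
orientation: [2.397, 2.027, 0.001]
contact_force: [-0.1, 1.0, 6.8]
grip_width: 0.0253
finger_force: 58.6
clock: 4.62
ee_pos: [0.5989, -0.209, 0.1053]
orientation: [2.397, 2.027, 0.001]
contact_force: [-0.6, 1.4, 6.0]
grip_width: 0.0258
finger_force: 58.6
t 4.62 p [ 0.5989 -0.209   0.1053] tool x yaw 80.44 z [ 0.002  -0.0011 -1.    ] F [-0.62  1.37  6.03] M [0.061 0.092 0.028] w 0.0258 gf 58.6
```

```bash
python3 -m crank '[[[0,0,-0.5],[0,0,0]],[[0,0,-0.5],[0,0,0]],[[0,0,-0.5],[0,0,0]],[[0,0,-0.5],[0,0,0]],[[0,0,-0.5],[0,0,0]],[[0,0,-0.5],[0,0,0]],[[0,0,-0.5],[0,0,0]],[[0,0,-0.6],[0,0,0]]]'
python3 g.py .536 .1535 .265 80.7
```

```text
clock: 5.28
ee_pos: [0.5979, -0.2084, 0.268]
orientation: [-2.397, -2.027, 0.001]
contact_force: [-0.1, -0.5, -2.9]
grip_width: 0.0255
finger_force: 59.1
t 5.28 p [ 0.5979 -0.2084  0.268 ] tool x yaw 80.44 z [-0.0022  0.0013 -1.    ] F [-0.09 -0.53 -2.93] M [-0.038 -0.037 -0.006] w 0.0255 gf 59.1
units [ 8.664 -3.029  0.091]
rz units -0.04
```

```bash
python3 -m crank '[[[0.72,-0.252,0],[0,0,0]],[[0.72,-0.252,0],[0,0,0]],[[0.72,-0.252,0],[0,0,0]],[[0.72,-0.252,0],[0,0,0]],[[0.72,-0.252,0],[0,0,0]],[[0.72,-0.252,0],[0,0,0]],[[0.72,-0.252,0],[0,0,0]],[[0.72,-0.252,0],[0,0,0]]]'
python3 -m crank '[[[0.72,-0.252,0],[0,0,0]],[[0.72,-0.252,0],[0,0,0]],[[0.72,-0.252,0],[0,0,0]],[[0.72,-0.252,0],[0,0,-0.65]],[[0,0,0],[0,0,-0.65]],[[0,0,0],[0,0,0]],[[0,0,0],[0,0,0]],[[0,0,0],[0,0,0]]]'
python3 g.py .536 .1533 .195 88.3
python3 - <<'E'
from h import *
p,d=snap('scene','s2'); a=p[50:250,300:500]; cv2.imwrite('pics/s2c.png',cv2.resize(a,(600,600),interpolation=cv2.INTER_CUBIC))
E
```

```text
clock: 5.95
ee_pos: [0.5564, 0.0333, 0.2678]
orientation: [-2.398, -2.028, 0.001]
contact_force: [0.8, 1.3, -2.5]
grip_width: 0.0254
finger_force: 59.2
clock: 6.62
ee_pos: [0.5366, 0.1515, 0.2679]
orientation: [-2.258, -2.184, 0.001]
contact_force: [0.6, -0.1, -3.0]
grip_width: 0.0252
finger_force: 59.2
t 6.62 p [0.5366 0.1515 0.2679] tool x yaw 88.08 z [-5.e-04 -2.e-04 -1.e+00] F [ 0.58 -0.14 -3.01] M [-0.014  0.049 -0.05 ] w 0.0252 gf 59.2
units [ 0.046 -0.016  1.823]
rz units -0.04
```

View pics/s2c.png

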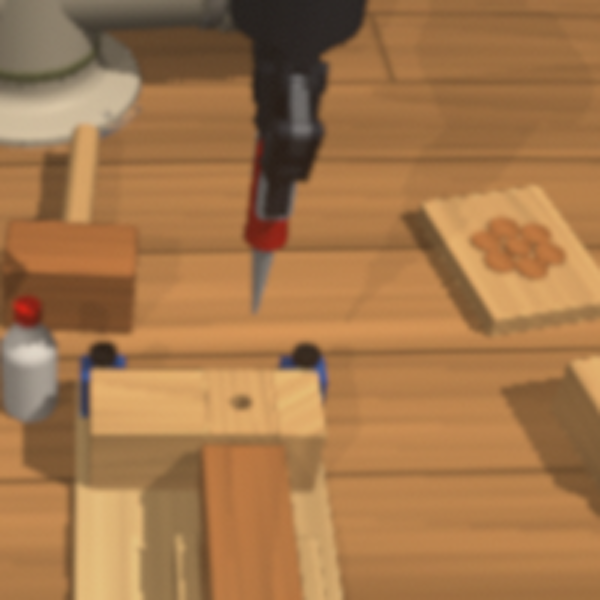

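```bash
python3 - <<'E'
from m import *
p=np.array(env.read_state()['ee_pos']); tip=p-[0,0,.0973]
for z in (0,.03,.064,.07,.10): q=proj('scene',[tip+[0,0,z]])[0]; print(z,q.round(1), ((q-[300,50])*3+1).round(0))
im=cv2.imread('pics/s2.png').astype(int)
for v in range(120,158,2):
    r=im[v,372:400]; print(v,' '.join('%d/%d'%(a[2],a[1]) for a in r[4:24]))
E
```

```text
0 [383.6 154.7] [252. 315.]
0.03 [385.1 143.7] [256. 282.]
0.064 [387.  130.4] [262. 242.]
0.07 [387.3 128. ] [263. 235.]
0.1 [389.  115.6] [268. 198.]
120 175/122 175/122 174/122 174/123 174/122 164/112 139/83 116/51 106/47 102/69 97/84 84/78 64/57 53/42 51/40 51/41 52/42 51/41 53/44 73/63
122 176/123 176/123 176/123 177/124 176/123 164/111 134/79 111/45 108/38 106/51 103/70 96/74 83/64 76/56 76/56 79/58 86/63 97/70 102/73 115/82
124 176/123 176/123 176/123 176/122 171/118 153/99 125/66 110/41 108/34 109/35 108/37 105/39 102/38 101/38 104/39 116/40 129/42 138/44 139/46 145/66
126 176/123 175/123 176/123 175/122 162/111 134/80 113/48 108/35 109/33 109/34 107/34 106/34 108/33 115/35 128/37 138/37 142/37 142/36 141/40 143/62
128 174/122 173/121 174/122 170/119 154/104 127/73 112/44 111/36 111/34 113/35 116/36 120/36 125/37 132/35 138/37 142/37 144/38 143/37 142/40 146/64
130 165/116 165/116 165/116 165/116 160/109 144/91 125/64 116/44 116/36 120/36 124/35 128/36 134/37 139/37 143/37 146/37 147/37 147/38 146/50 149/77
132 158/110 158/110 158/110 158/110 157/110 156/109 147/98 131/80 117
[... 1330 characters left out ...]
/139 198/139 198/139 197/138 197/137 197/137
150 193/136 193/135 192/135 193/135 192/135 192/134 187/132 167/122 136/110 125/109 146/119 175/129 189/134 191/134 191/134 191/134 191/133 191/134 190/133 190/133
152 193/135 192/134 193/134 192/134 192/134 193/135 187/131 169/124 140/113 140/116 164/125 184/131 191/134 192/134 192/134 192/134 191/133 192/134 192/135 192/134
154 189/132 190/132 189/132 189/131 190/133 189/132 186/131 175/126 163/121 166/124 180/130 187/132 189/132 189/133 189/132 188/132 188/132 189/132 189/132 188/132
156 185/130 186/130 185/130 186/130 186/131 186/130 187/131 186/131 186/131 186/131 187/131 187/131 187/132 187/131 187/131 188/131 188/132 188/131 188/132 188/132
```

Drift held upright, tip at ≈ (384.7, 154) in the scene view, within about 1 mm of the prediction; the bore lies below at ≈ (380, 184).

```bash
python3 -m crank '[[[0.035,-0.075,0.4],[0,0,0]],[[0,0,0.4],[0,0,0]],[[0,0,0.4],[0,0,0]],[[0,0,0.4],[0,0,0]],[[0,0,0.3],[0,0,0]],[[0,0,0.2],[0,0,0]],[[0,0,0],[0,0,0]],[[0,0,0],[0,0,0]]]'
python3 g.py
python3 - <<'E'
from h import *
p,d=snap('scene','s3'); a=p[120:220,330:430]
q,d=snap('top','t3'); b=q[175:275,205:305]
cv2.imwrite('pics/s3c.png',cv2.resize(np.hstack([a,b]),(800,400),interpolation=cv2.INTER_CUBIC))
E
```

```text
clock: 7.33
ee_pos: [0.5338, 0.1533, 0.1843]
orientation: [2.256, 2.186, 0.0]
contact_force: [0.6, -0.3, -0.6]
grip_width: 0.0253
finger_force: 59.3
t 7.33 p [0.5338 0.1533 0.1843] tool x yaw 88.18 z [ 0. -0. -1.] F [ 0.58 -0.31 -0.65] M [ 0.05   0.004 -0.003] w 0.0253 gf 59.3
```

View pics/s3c.png

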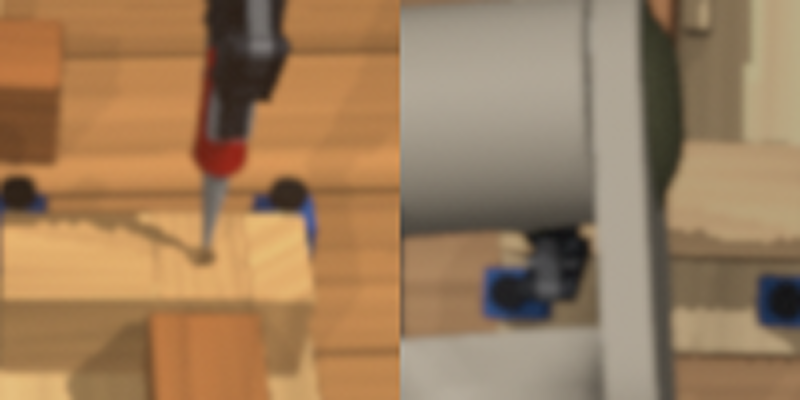

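Tip stands just over the bore mouth (tip ≈ (381.5, 182.5), hole ≈ (380.5, 184)). Entering.

```bash
python3 -m crank '[[[-0.01,0,0.1],[0,0,0]],[[0,0,0.1],[0,0,0]],[[0,0,0.06],[0,0,0]],[[0,0,0.05],[0,0,0]],[[0,0,0.04],[0,0,0]],[[0,0,0.03],[0,0,0]],[[0,0,0],[0,0,0]],[[0,0,0],[0,0,0]]]'
python3 g.py
```

```text
clock: 8.1
ee_pos: [0.5336, 0.1533, 0.1689]
orientation: [-2.255, -2.187, 0.0]
contact_force: [0.3, -0.3, -0.7]
grip_width: 0.0256
finger_force: 59.3
t 8.1 p [0.5336 0.1533 0.1689] tool x yaw 88.25 z [-0.  0. -1.] F [ 0.27 -0.3  -0.69] M [-0.034 -0.09   0.003] w 0.0256 gf 59.3
```

```bash
for i in 1 2 3; do :; done; python3 -m crank '[[[0,0.025,0],[0,0,0]],[[0,0.025,0],[0,0,0]],[[0,0,0],[0,0,0]],[[0,0,0],[0,0,0]]]' | grep -E 'pos|force'
python3 -m crank '[[[0,0.0125,0],[0,0,0]],[[0,0.0125,0],[0,0,0]],[[0,0,0],[0,0,0]],[[0,0,0],[0,0,0]]]'| grep -E 'pos|force'
```

```text
ee_pos: [0.5356, 0.1532, 0.1689]
contact_force: [-0.9, 0.1, -1.1]
finger_force: 59.3
ee_pos: [0.5365, 0.1532, 0.1689]
contact_force: [-0.0, 0.1, -1.6]
finger_force: 59.3
```

```bash
python3 -m crank '[[[0,0.0125,0],[0,0,0]],[[0,0,0],[0,0,0]],[[0,0,0],[0,0,0]]]' | grep -E 'pos|t_force'
python3 -m crank '[[[0,0.0125,0],[0,0,0]],[[0,0,0],[0,0,0]],[[0,0,0],[0,0,0]]]'| grep -E 'pos|t_force'
```

```text
ee_pos: [0.537, 0.1532, 0.1689]
contact_force: [-1.1, 0.1, -2.2]
ee_pos: [0.5375, 0.1531, 0.1689]
contact_force: [-0.3, 0.4, -3.1]
```

```bash
python3 -m crank '[[[0,0.0125,0],[0,0,0]],[[0,0,0],[0,0,0]],[[0,0,0],[0,0,0]]]' | grep -E 'pos|t_force'
python3 -m crank '[[[0,0.0125,0],[0,0,0]],[[0,0,0],[0,0,0]],[[0,0,0],[0,0,0]]]'| grep -E 'pos|t_force'
```

```text
ee_pos: [0.5379, 0.1532, 0.1689]
contact_force: [-1.9, 0.1, -1.0]
ee_pos: [0.5382, 0.1531, 0.1688]
contact_force: [-3.1, 0.7, -1.2]
```

Wall contact at TCP x ≈ 0.5377, so the bore centre is at x ≈ 0.5323 in tool terms. Back off the wall and go down.

```bash
python3 -m crank '[[[0,-0.052,0],[0,0,0]],[[0,0,0.1],[0,0,0]],[[0,0,0.1],[0,0,0]],[[0,0,0.05],[0,0,0]],[[0,0,0.03],[0,0,0]],[[0,0,0],[0,0,0]],[[0,0,0],[0,0,0]]]'
python3 g.py
```

```text
clock: 10.35
ee_pos: [0.5364, 0.1531, 0.1575]
orientation: [-2.255, -2.187, 0.001]
contact_force: [-0.9, 0.1, -2.0]
grip_width: 0.0256
finger_force: 59.4
t 10.35 p [0.5364 0.1531 0.1575] tool x yaw 88.24 z [-5.e-04 -1.e-04 -1.e+00] F [-0.93  0.11 -1.98] M [-0.125  0.24  -0.022] w 0.0256 gf 59.4
```

```bash
python3 -m crank '[[[0,0,0.02],[0,0,0]],[[0,-0.002,0.02],[0,0,0]],[[0,0,0],[0,0,0]],[[0,0,0],[0,0,0]]]'| grep -E 'pos|t_force'
python3 -m crank '[[[0,-0.002,0.02],[0,0,0]],[[0,-0.002,0.02],[0,0,0]],[[0,0,0],[0,0,0]],[[0,0,0],[0,0,0]]]'| grep -E 'pos|t_force'
```

```text
ee_pos: [0.5363, 0.1531, 0.1561]
contact_force: [-1.2, -0.2, -2.2]
ee_pos: [0.5362, 0.1532, 0.1544]
contact_force: [-0.6, 0.1, -2.1]
```

```bash
python3 -m crank '[[[0,-0.003,0.025],[0,0,0]],[[0,-0.003,0.025],[0,0,0]],[[0,0,0],[0,0,0]],[[0,0,0],[0,0,0]]]'| grep -E 'pos|t_force'
python3 -m crank '[[[0,-0.003,0.025],[0,0,0]],[[0,-0.003,0.025],[0,0,0]],[[0,0,0],[0,0,0]],[[0,0,0],[0,0,0]]]'| grep -E 'pos|t_force'
python3 -m crank '[[[0,-0.003,0.025],[0,0,0]],[[0,-0.003,0.025],[0,0,0]],[[0,0,0],[0,0,0]],[[0,0,0],[0,0,0]]]'| grep -E 'pos|t_force'
```

```text
ee_pos: [0.5359, 0.1532, 0.1524]
contact_force: [-2.0, -1.4, -1.9]
ee_pos: [0.5357, 0.1532, 0.1504]
contact_force: [-2.2, -1.0, -0.8]
ee_pos: [0.5355, 0.1532, 0.1485]
contact_force: [-1.3, -1.5, -0.5]
```

```bash
for k in 1; do :; done
python3 -m crank '[[[0,-0.003,0.025],[0,0,0]],[[0,-0.003,0.025],[0,0,0]],[[0,0,0],[0,0,0]],[[0,0,0],[0,0,0]]]'| grep -E 'pos|t_force'
python3 -m crank '[[[0,-0.003,0.025],[0,0,0]],[[0,-0.003,0.025],[0,0,0]],[[0,0,0],[0,0,0]],[[0,0,0],[0,0,0]]]'| grep -E 'pos|t_force'
python3 -m crank '[[[0,-0.003,0.025],[0,0,0]],[[0,-0.003,0.025],[0,0,0]],[[0,0,0],[0,0,0]],[[0,0,0],[0,0,0]]]'| grep -E 'pos|t_force'
```

```text
ee_pos: [0.5354, 0.1531, 0.1466]
contact_force: [-1.8, -2.3, 0.9]
ee_pos: [0.5353, 0.1531, 0.1449]
contact_force: [-2.2, -2.3, 5.4]
ee_pos: [0.5351, 0.1531, 0.1431]
contact_force: [-1.9, -2.6, 7.2]
```

```bash

python3 -m crank '[[[-0.006,-0.003,0.025],[0,0,0]],[[-0.006,-0.003,0.025],[0,0,0]],[[0,0,0],[0,0,0]],[[0,0,0],[0,0,0]]]'| grep -E 'pos|t_force'
python3 -m crank '[[[-0.004,-0.003,0.025],[0,0,0]],[[0,-0.003,0.025],[0,0,0]],[[0,0,0],[0,0,0]],[[0,0,0],[0,0,0]]]'| grep -E 'pos|t_force'
python3 g.py
```

```text
ee_pos: [0.5349, 0.1527, 0.1411]
contact_force: [-2.3, -2.6, 7.5]
ee_pos: [0.5347, 0.1526, 0.1392]
contact_force: [-2.5, -2.1, 7.7]
t 13.68 p [0.5347 0.1526 0.1392] tool x yaw 88.24 z [ 0.0016 -0.     -1.    ] F [-2.52 -2.11  7.72] M [-0.568  0.398 -0.001] w 0.0257 gf 60.3
```

```bash

python3 -m crank '[[[-0.006,-0.003,0.025],[0,0,0]],[[-0.006,-0.003,0.025],[0,0,0]],[[0,0,0],[0,0,0]],[[0,0,0],[0,0,0]]]'| grep -E 'pos|t_force'
python3 -m crank '[[[-0.006,-0.003,0.025],[0,0,0]],[[-0.006,-0.003,0.025],[0,0,0]],[[0,0,0],[0,0,0]],[[0,0,0],[0,0,0]]]'| grep -E 'pos|t_force'
python3 -m crank '[[[0,-0.003,0.025],[0,0,0]],[[0,-0.003,0.025],[0,0,0]],[[0,0,0],[0,0,0]],[[0,0,0],[0,0,0]]]'| grep -E 'pos|t_force'
```

```text
ee_pos: [0.5344, 0.1522, 0.1371]
contact_force: [-2.4, -2.1, 6.1]
ee_pos: [0.5342, 0.1519, 0.1351]
contact_force: [-1.8, -1.6, 6.9]
ee_pos: [0.534, 0.1519, 0.1331]
contact_force: [-1.6, -1.2, 6.8]
```

```bash

python3 -m crank '[[[0,-0.003,0.025],[0,0,0]],[[0,0,0],[0,0,0]],[[0,0,0],[0,0,0]]]'| grep -E 'pos|t_force'
python3 -m crank '[[[0,-0.003,0.025],[0,0,0]],[[0,0,0],[0,0,0]],[[0,0,0],[0,0,0]]]'| grep -E 'pos|t_force'
python3 -m crank '[[[0,-0.003,0.025],[0,0,0]],[[0,0,0],[0,0,0]],[[0,0,0],[0,0,0]]]'| grep -E 'pos|t_force'
```

```text
ee_pos: [0.5339, 0.1519, 0.1321]
contact_force: [-2.0, -2.0, 5.9]
ee_pos: [0.5338, 0.1518, 0.1311]
contact_force: [-1.3, -2.0, 6.6]
ee_pos: [0.5336, 0.1518, 0.1301]
contact_force: [-1.6, -2.4, 6.8]
```

```bash

python3 -m crank '[[[0,-0.003,0.02],[0,0,0]],[[0,0,0],[0,0,0]],[[0,0,0],[0,0,0]]]'| grep -E 'pos|t_force'
python3 g.py; python3 - <<'E'
from h import *
p,d=snap('scene','s4'); a=p[100:300,320:460]; cv2.imwrite('pics/s4c.png',cv2.resize(a,(420,600),interpolation=cv2.INTER_CUBIC))
E
```

```text
ee_pos: [0.5335, 0.1518, 0.1294]
contact_force: [-2.6, -2.3, 5.8]
t 15.68 p [0.5335 0.1518 0.1294] tool x yaw 88.24 z [ 1.9e-03  4.0e-04 -1.0e+00] F [-2.6  -2.29  5.77] M [-0.34   0.346 -0.013] w 0.0253 gf 60.2
```

View pics/s4c.png

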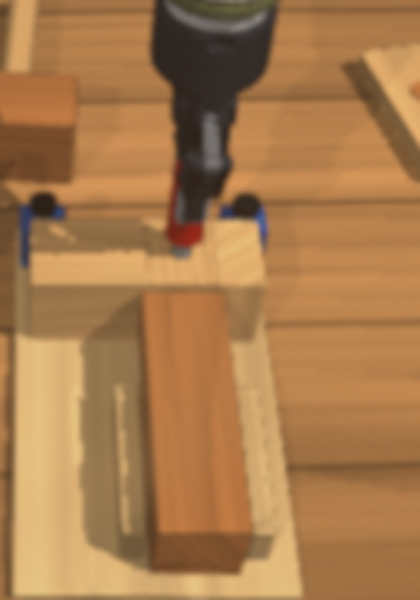

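The drift is deep in the joint (collar ≈ (381, 179), a little above the leg). The rail appears nearly closed, but the push isn't firm yet.

```bash

python3 -m crank '[[[0,-0.002,0.02],[0,0,0]],[[0,0,0],[0,0,0]],[[0,0,0],[0,0,0]]]'| grep -E 'pos|t_force'
python3 -m crank '[[[0,-0.002,0.02],[0,0,0]],[[0,0,0],[0,0,0]],[[0,0,0],[0,0,0]]]'| grep -E 'pos|t_force'
```

```text
ee_pos: [0.5335, 0.1518, 0.1286]
contact_force: [-1.2, -1.9, 7.6]
ee_pos: [0.5334, 0.1518, 0.1278]
contact_force: [-1.3, -2.0, 8.0]
```

```bash

python3 -m crank '[[[0,-0.002,0.02],[0,0,0]],[[0,0,0],[0,0,0]],[[0,0,0],[0,0,0]]]'| grep -E 'pos|t_force'
python3 -m crank '[[[0,-0.002,0.02],[0,0,0]],[[0,0,0],[0,0,0]],[[0,0,0],[0,0,0]]]'| grep -E 'pos|t_force'
```

```text
ee_pos: [0.5333, 0.1518, 0.127]
contact_force: [-2.2, -1.4, 7.1]
ee_pos: [0.5332, 0.1518, 0.1262]
contact_force: [-2.6, -1.1, 7.3]
```

```bash

python3 -m crank '[[[0,-0.002,0.02],[0,0,0]],[[0,0,0],[0,0,0]],[[0,0,0],[0,0,0]]]'| grep -E 'pos|t_force'
```

```text
ee_pos: [0.5331, 0.1518, 0.1254]
contact_force: [-3.5, -2.0, 7.9]
```

```bash

python3 -m crank '[[[0,-0.003,0.02],[0,0,0]],[[0,0,0],[0,0,0]],[[0,0,0],[0,0,0]]]'| grep -E 'pos|t_force'
```

```text
ee_pos: [0.533, 0.1518, 0.1246]
contact_force: [-1.9, -1.8, 6.9]
```

```bash

python3 -m crank '[[[0,-0.003,0.02],[0,0,0]],[[0,0,0],[0,0,0]],[[0,0,0],[0,0,0]]]'| grep -E 'pos|t_force'
```

```text
ee_pos: [0.5329, 0.1518, 0.1238]
contact_force: [-2.1, -1.3, 6.8]
```

```bash

python3 -m crank '[[[0,-0.003,0.02],[0,0,0]],[[0,0,0],[0,0,0]],[[0,0,0],[0,0,0]]]'| grep -E 'pos|t_force'
```

```text
ee_pos: [0.5328, 0.1518, 0.123]
contact_force: [-2.0, -2.1, 7.5]
```

```bash

python3 -m crank '[[[0,-0.002,0.02],[0,0,0]],[[0,0,0],[0,0,0]],[[0,0,0],[0,0,0]]]'| grep -E 'pos|t_force'
```

```text
ee_pos: [0.5327, 0.1518, 0.1222]
contact_force: [-2.3, -2.0, 6.8]
```

```bash

python3 -m crank '[[[0,-0.002,0.02],[0,0,0]],[[0,0,0],[0,0,0]],[[0,0,0],[0,0,0]]]'| grep -E 'pos|t_force'
```

```text
ee_pos: [0.5326, 0.1518, 0.1214]
contact_force: [-1.7, -1.5, 7.9]
```

```bash

python3 -m crank '[[[0,-0.002,0.015],[0,0,0]],[[0,0,0],[0,0,0]],[[0,0,0],[0,0,0]]]'| grep -E 'pos|t_force'
```

```text
ee_pos: [0.5326, 0.1518, 0.121]
contact_force: [-3.0, -2.6, 8.7]
```

```bash

python3 -m crank '[[[0,-0.001,0.012],[0,0,0]],[[0,0,0],[0,0,0]],[[0,0,0],[0,0,0]]]'| grep -E 'pos|t_force'
```

```text
ee_pos: [0.5326, 0.1518, 0.1207]
contact_force: [-3.6, -1.2, 11.4]
```

```bash

python3 -m crank '[[[0,-0.001,0.01],[0,0,0]],[[0,0,0],[0,0,0]],[[0,0,0],[0,0,0]]]'| grep -E 'pos|t_force'
```

```text
ee_pos: [0.5326, 0.1518, 0.1206]
contact_force: [-3.6, -1.7, 12.0]
```

```bash

python3 -m crank '[[[0,0,0.012],[0,0,0]],[[0,0,0],[0,0,0]],[[0,0,0],[0,0,0]]]'| grep -E 'pos|t_force'
```

```text
ee_pos: [0.5326, 0.1518, 0.1203]
contact_force: [-4.6, -2.1, 14.0]
```

```bash

python3 -m crank '[[[0,0,0.006],[0,0,0]],[[0,0,0],[0,0,0]],[[0,0,0],[0,0,0]]]'| grep -E 'pos|t_force'
```

```text
ee_pos: [0.5326, 0.1518, 0.1203]
contact_force: [-4.4, -2.4, 16.4]
```

Firm: 16.4 N measured plus the tool's weight, and the drift has stopped sinking at about 55 mm. Let go.

```bash
python3 -m crank '[[[0,0,0],[0,0,0]],[[0,0,0],[0,0,0]],[[0,0,0],[0,0,0]],[[0,0,0],[0,0,0]],[[0,0,0],[0,0,0]],[[0,0,0],[0,0,0]]]' -1
python3 -m crank '[[[0,0,-0.3],[0,0,0]],[[0,0,-0.4],[0,0,0]],[[0,0,-0.5],[0,0,0]],[[0,0,-0.5],[0,0,0]],[[0,0,-0.5],[0,0,0]],[[0,0,-0.5],[0,0,0]],[[0,0,-0.5],[0,0,0]],[[0,0,-0.5],[0,0,0]]]'
python3 -m crank '[[[-0.8,0,0],[0,0,0]],[[-0.8,0,0],[0,0,0]],[[-0.8,0,0],[0,0,0]],[[-0.8,0,0],[0,0,0]],[[-0.8,0,0],[0,0,0]],[[-0.8,0,0],[0,0,0]],[[-0.8,0,0],[0,0,0]],[[-0.8,0,0],[0,0,0]]]'
python3 - <<'E'
from h import *
p,d=snap('scene','s5'); a=p[100:300,320:450]
q,d=snap('top','t5'); b=q[110:280,220:330]
cv2.imwrite('pics/s5c.png',np.hstack([cv2.resize(a,(390,600),interpolation=cv2.INTER_CUBIC),cv2.resize(b,(388,600),interpolation=cv2.INTER_CUBIC)]))
E
python3 g.py
```

```text
clock: 19.98
ee_pos: [0.532, 0.1518, 0.1183]
orientation: [-2.255, -2.187, 0.0]
contact_force: [0.7, -0.5, -0.8]
grip_width: 0.0854
finger_force: 0.0
clock: 20.65
ee_pos: [0.5318, 0.1517, 0.2675]
orientation: [-2.255, -2.187, -0.0]
contact_force: [0.3, -0.3, 0.0]
grip_width: 0.085
finger_force: 0.0
clock: 21.32
ee_pos: [0.5238, -0.1057, 0.2665]
orientation: [2.255, 2.187, 0.0]
contact_force: [0.2, -0.3, 0.2]
grip_width: 0.0856
finger_force: 0.0
t 21.42 p [ 0.524  -0.108   0.2661] tool x yaw 87.98 z [-4.e-04 -7.e-04 -1.e+00] F [0.45 0.38 0.36] M [ 0.045  0.051 -0.001] w 0.0855 gf 0.0
```

View pics/s5c.png

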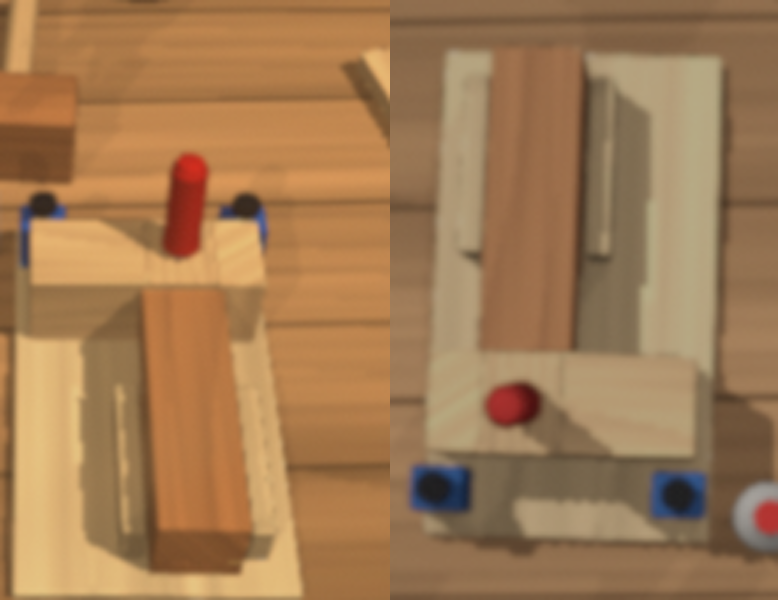

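The drift stands upright in the leg, the shoulder shows no gap, and the glue and stops haven't moved. As a final check I'll measure how far the rail travelled.

```bash
python3 - <<'E'
from m import *
for n,box,a,b in (('top',(240,110,280,130),'top0','t5'),('scene',(355,270,410,300),'scene0','s5')):
    A,B=[cv2.cvtColor(cv2.imread(f'pics/{k}.png'),cv2.COLOR_BGR2GRAY)for k in(a,b)]
    x0,y0,x1,y1=box
    if n=='top':  # far end edge of rail along columns 252..270
        f=lambda I:np.mean([np.abs(np.diff(I[112:132,c].astype(float))).argmax() for c in range(252,270)])
    W=np.eye(2,3,dtype=np.float32);_,W=cv2.findTransformECC(A[y0:y1,x0:x1],B[y0:y1,x0:x1],W,cv2.MOTION_TRANSLATION)
    s=proj(n,[[.75,.145,.073],[.745,.145,.073]]);print(n,W[:,2],'px for 5 mm in:',s[1]-s[0])
E
```

```text
top [-0.15207446  0.07384045] px for 5 mm in: [-0.01456054  2.11636746]
scene [ 0.25770372 -0.4292488 ] px for 5 mm in: [-0.30962356 -2.25449968]
```

```bash
python3 - <<'E'
import cv2,numpy as np
for n,c,r,a,b in (('top far end',(253,271),(112,130),'top0','t5'),('scene top/end edge',(374,396),(262,284),'scene0','s5'),('scene bottom edge',(374,394),(278,300),'scene0','s5'),('top shoulder',(250,268),(200,216),'top0','t5'),('scene shoulder',(372,390),(190,206),'scene0','s5')):
    for k in (a,b):
        I=cv2.imread(f'pics/{k}.png').astype(int); P=I[r[0]:r[1],c[0]:c[1]].mean(1); 
        print(n,k,(P[:,2]).round().astype(int).tolist(),(P[:,0]).round().astype(int).tolist())
E
```

```text
top far end top0 [143, 139, 128, 119, 123, 135, 141, 139, 138, 143, 151, 154, 154, 154, 154, 154, 154, 154] [78, 75, 68, 62, 65, 72, 76, 75, 72, 72, 74, 74, 74, 74, 74, 74, 74, 74]
top far end t5 [143, 139, 128, 118, 123, 135, 140, 139, 134, 131, 133, 142, 150, 153, 153, 154, 154, 154] [77, 75, 68, 62, 65, 72, 76, 75, 72, 70, 69, 70, 73, 74, 74, 74, 74, 74]
scene top/end edge scene0 [180, 180, 180, 180, 180, 180, 180, 180, 179, 180, 180, 180, 180, 180, 180, 177, 164, 142, 127, 123, 123, 123] [64, 64, 64, 64, 64, 63, 63, 63, 63, 63, 63, 63, 63, 63, 63, 62, 58, 50, 45, 44, 44, 44]
scene top/end edge s5 [183, 183, 183, 183, 183, 182, 182, 183, 182, 183, 183, 183, 183, 179, 162, 140, 128, 126, 125, 125, 125, 124] [66, 65, 65, 65, 65, 64, 64, 64, 64, 64, 64, 64, 64, 62, 57, 50, 46, 45, 45, 45, 45, 45]
scene bottom edge scene0 [163, 141, 127, 124, 124, 123, 123, 123, 122, 121, 121, 120, 134, 172, 205, 215, 216, 216, 215, 211, 191, 163] [57, 50, 45, 44, 44, 44, 44, 44, 44, 44, 43, 44, 57, 85, 108, 117, 117, 117, 117, 114, 103, 88]
scene bottom edge s5 [128, 126, 126, 126, 125, 125, 124, 124, 124, 124, 124, 125, 140, 176, 208, 218, 219, 219, 218, 214, 194, 165] [46, 45, 45, 45, 45, 45, 45, 44, 44, 45, 44, 45, 58, 87, 110, 118, 119, 119, 119, 116, 105, 90]
top shoulder top0 [155, 155, 155, 155, 155, 154, 145, 121, 110, 139, 168, 179, 181, 181, 181, 181] [74, 74, 74, 75, 75, 74, 69, 56, 56, 81, 105, 114, 116, 116, 116, 116]
top shoulder t5 [154, 154, 154, 154, 154, 154, 155, 155, 153, 157, 171, 179, 180, 180, 180, 180] [74, 74, 74, 74, 74, 74, 75, 75, 77, 89, 106, 114, 116, 115, 115, 115]
scene shoulder scene0 [220, 221, 221, 216, 195, 167, 152, 150, 160, 176, 182, 182, 182, 182, 182, 182] [105, 106, 106, 103, 92, 79, 71, 67, 64, 64, 65, 65, 66, 66, 66, 66]
scene shoulder s5 [222, 222, 223, 219, 198, 174, 175, 185, 186, 185, 184, 184, 184, 184, 184, 184] [107, 107, 107, 104, 94, 80, 72, 68, 66, 66, 66, 66, 66, 66, 66, 67]
```

The rail moved in about 2 px, roughly 4.5 mm. The dark gap line at the shoulder is gone in both views.

```bash
python3 -c "
from rig import env; print(env.finish_job())"
```

```text
the job is handed in; nothing more can be done
None
```

The drift is bedded about 55 mm deep at a push of roughly 16–18 N, the rail's shoulder shows no gap in either camera view, the drift is left standing and released, and the job was handed in at about 21.5 s.

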